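Put the washed kitchen things away by kind

TASK

Put the washed things away where each belongs: stand the two orange lids upright on edge in the wooden lid rack, the long lid in the long slot and the short lid in the short slot, set the steel measuring cup upright in the square wooden tray, and lay the ladle flat in the long wooden tray, along its length. Leave the two glass jars where they are.

Things in the scene. Friction and masses are not known exactly. Their poses are not given: they have to be found in the camera images.
- long_lid: orange container lid, a flat rigid rectangle 120 mm long (own x), 80 mm high (own z), 9 mm thick (own y), standing on edge in either slot of the grey drying stand. Origin: middle of its lower edge. Grip across its thickness from above (its upper 44 mm stand clear of the slot walls); it lifts straight up. It is the longer of the two lids.
- short_lid: orange container lid, a flat rigid rectangle 80 mm long (own x), 80 mm high (own z), 9 mm thick (own y), standing on edge in either slot of the grey drying stand. Origin: middle of its lower edge. Grip across its thickness from above (its upper 44 mm stand clear of the slot walls); it lifts straight up. It is the shorter of the two lids.
- measuring_cup: steel measuring cup standing upright: round bowl 52 mm across at the rim (48 mm at the foot), 45 mm high, open on top; flat handle 14 mm wide, 3 mm thick, level at rim height along own +x, from 26 to 88 mm from the bowl's axis. Origin: centre of the bowl's underside; z up. Can be gripped across the bowl from above.
- ladle: steel ladle lying on its bowl and a foot, 170 mm long. Flat handle along own x, 12 mm wide (y), 8 mm thick, its top 26 mm above the ladle's underside, from x = -85 to +37 mm; open bowl 50 mm across, 26 mm high at x = +60 mm; foot at x = -82 mm. Origin: mid-length, at underside height; z up. Balances near x = +20 mm; grip across the handle near x = +15 mm.
- lid_rack: wooden lid rack, fixed: base 150 x 124 mm, 6 mm thick, two slots along own x, both centred at x = 0: long slot (138 mm inside) at y = +36 mm, short slot (98 mm inside) at y = -36 mm. Slots are 13 mm wide from their floor at 6 mm up to 30 mm, then flare to a 29 mm wide mouth at 42 mm, the rack's top; ends closed by stops 30 mm high. Origin: centre of underside, z up.
- drying_stand: grey plastic drying stand, fixed to the table, in which the lids stand at the start: same build and size as the lid rack (slots at y = +36 and -36 mm, floor at 6 mm, top at 42 mm), but both slots are 138 mm long. Either lid may be in either slot. Origin: centre of its underside, z up.
- cup_tray: shallow square wooden tray for the measuring cup, fixed: 94 x 94 mm outside, 84 x 84 mm inside, floor 5 mm above the table, walls 16 mm high overall (the cup's handle passes over them in any direction). Origin: centre of its underside, z up.
- ladle_tray: long shallow wooden tray for the ladle, fixed to the table: 212 mm (own x) x 94 mm (own y) outside, 202 x 84 mm inside, floor 5 mm above the table, walls 18 mm high overall. The ladle's bowl may point to either end. Origin: centre of its underside, z up.
- jar_left: closed glass jar with steel cap, 72 mm across, 110 mm high, loose, a bystander on the robot's left. Origin: centre of its underside.
- jar_right: the same kind of jar, a bystander on the robot's right. Origin: centre of its underside.

How it is judged:
By the outcome, as a careful person would: the job done as asked, in the order asked, and still so for the second after the job is handed in, with the robot touching nothing.
It also fails if it takes over 115 s, if anything falls off the work surface, if the arm or the gripper's body presses on something with over 40 N, if the wrist force passes 120 N, or if a joint passes its speed limit or range.

ROBOT

A 6-joint arm with a two-finger parallel gripper is mounted at the origin on the work surface. World frame = base frame: x ahead of the robot, y to its left, z up, the work surface at z = 0. Lengths are in m, angles in degrees, forces in N, time in s.
With the tool pointing down it reaches from about 0.25 to 0.725 m from the base axis. Payload 4 kg.
Tool frame: the origin (TCP) lies on the centre line of the jaws, within the pads' length; the fingertips stand 22 mm ahead of it and the grasp point (between the pads) lies 3 mm ahead of it; x points along the fingers, y is the direction in which the jaws open and shut, and the axes are right-handed (so a half turn about x gives the same grasp; the last joint's range is limited). The gripper opens to 85 mm and grips with 20 to 120 N. Pads are 22 mm wide; open, the fingers measure 114 mm over their backs; the gripper's body (76 mm by 85 mm) begins 54 mm behind the grasp point. The pads swing forward as they close: fully open they stand 13 mm farther back than shut.
Start: joints at [66.119, 13.785, 0.286, 76.501, 0, 90], TCP at [0.202, 0.457, 0.253] pointing down, gripper open.
Joint ranges: [-155.79, 155.79], [-60.16, 107.12], [-62.33, 73.08], [-114, 123.19], [-81.49, 82.49], [-180, 180]. Speed limits (degrees/s): [159.86, 159.86, 180, 180, 180, 180].

INTERFACE

Orientations are given as a 3x3 rotation matrix whose columns are the frame's x, y, z axes.
In Python, from rig import r, monitor, cams, close_job gives the robot as it stands. The module is installed in compiled form; this text tells all that it offers. Calls block until the motion is done:
- r.move_pose(position, orientation): joint-space move of the TCP to a pose.
- r.move_linear(position, ori=None, max_speed=0.15, max_force=None): straight line of the TCP; ori=None keeps the orientation; max_speed is the mean speed in m/s. With max_force (N) it stops when the force on the tool has changed by that much, and returns True; else False.
- r.move_j(angles): joint-space move.
- r.move_gripper(opening, grasp_force=None): opening from 0.0 (shut) to 1.0 (fully open); grasp_force is the grip in N (None keeps the last); returns when the fingers have stopped.
- r.sleep(seconds).
- r.inverse_kinematics(position, orientation): joint angles nearest the present ones, or None.
- monitor.read_state(): the state.
- cams.camera(name): name is "scene" or "top"; returns (picture, depth): 384x512x3 uint8, red, green, blue; 384x512 float32, m along the optical axis (not along the pixel's ray), 0 where there is no reading.
- cams.calibration(name): a dict with "vfov" (degrees; the focal length in pixels is half the picture's height over the tangent of half this angle, whatever the lens; pixels are square), "cx", "cy" (the principal point, pixels), "k1" (the pictures are not rectified: a ray, as slopes to the right and down, at radius r is drawn at 1 + k1 r^2 times it, then the intrinsics apply), "R" (3x3) and "t" (3): a world point X has camera coordinates R X + t. Camera axes: x right, y down, z forward; pixel columns grow to the right and rows downward; lengths in m; the calibration is good to about 2 mm. A picture is of the moment at which its call begins. calibration takes no time and is no camera call.
A pose or a line that the arm cannot do raises r.PlanningError and nothing moves.
- close_job(): hands the job in, once; it reports no verdict.
The state is a dict: "time_s": time; "q": joint angles; "qd": joint speeds; "tau": joint torques, N m; "tcp_pos": TCP position; "orientation": TCP orientation; "ft_force": force on the tool from outside, world axes, zero at the start; "wrist_torque": the same for the moment, N m; "grip_width": opening from 0.0 (shut) to 1.0 (fully open).
Only numpy, scipy, OpenCV 4.12 (cv2) and the standard library are available. Lean on these libraries where they do the work, as an engineer would, in place of code of your own. Each camera call takes 0.05 s, during which the arm holds its last target. There are 200 camera calls.

## Working session

There is one attempt and no reset: what is moved stays moved. The work goes in short steps, each a Python script; the robot and the scene stay as the last script left them, time stands still between calls to the robot, and variables do not carry over. Pictures are saved under pics/ and viewed, about 12 in all and at most 16, crops included, and the job is handed in when it is done.

```bash
mkdir -p pics; ls
cat > h.py <<'E'
import numpy as np, cv2
from rig import r, monitor, cams, close_job
def cam(name):
    p,d=cams.camera(name); return p,d,cams.calibration(name)
def cloud(d,c):
    """world point of every pixel (NaN where no depth)"""
    h,w=d.shape; f=h/2/np.tan(np.radians(c["vfov"])/2)
    K=np.array([[f,0,c["cx"]],[0,f,c["cy"]],[0,0,1.]])
    v,u=np.mgrid[:h,:w]
    s=cv2.undistortPoints(np.dstack([u,v]).reshape(-1,1,2).astype(np.float64),K,np.array([c["k1"],0,0,0.])).reshape(h,w,2)
    X=np.dstack([s[...,0]*d,s[...,1]*d,d]).astype(float); X[d==0]=np.nan
    return (X-np.array(c["t"]))@np.array(c["R"])
def save(n,p): cv2.imwrite("pics/"+n,p[...,::-1])
def down(yaw):
    """tool x down, tool y (jaw axis) at yaw deg in the world xy plane"""
    a=np.radians(yaw); x=np.array([0,0,-1.]); y=np.array([np.cos(a),np.sin(a),0])
    return np.column_stack([x,y,np.cross(x,y)])
E
python3 - <<'E'
from h import *
for n in("scene","top"):
    p,d,c=cam(n); save(n+"0.png",p); np.savez(n+"0.npz",p=p,d=d,X=cloud(d,c)); print(n,c)
print(monitor.read_state())
E
```

```text
pics
scene {'vfov': 47.67511583922425, 'cx': 249.3388452130608, 'cy': 189.50918000017703, 'k1': 0.03840749276670232, 'R': array([[-0.78256128,  0.62256698,  0.00286361],
       [ 0.53663928,  0.67686847, -0.50385251],
       [-0.31562022, -0.39275874, -0.86378495]]), 't': array([ 0.44491077, -0.29554153,  1.62014435])}
top {'vfov': 44.24259038127559, 'cx': 252.40249988082297, 'cy': 185.6641047116861, 'k1': -0.19384277967396285, 'R': array([[ 0.00233486, -0.99999608, -0.0015424 ],
       [-0.97614652, -0.00194431, -0.2171041 ],
       [ 0.21710025,  0.00201252, -0.97614724]]), 't': array([0.00781842, 0.56827171, 1.2206542 ])}
{'time_s': 0.1, 'q': array([6.61186412e+01, 1.38289129e+01, 2.19649722e-01, 7.64996318e+01,
       1.10494412e-03, 9.00000940e+01]), 'qd': array([ 0.00702913, -0.11872435,  0.07424058,  0.01316644,  0.00176906,
        0.00076134]), 'tau': array([ 1.27885100e-04, -3.73138583e+01,  2.53009862e+01,  1.08595353e-02,
        5.11927124e-05,  1.45708793e-05]), 'tcp_pos': array([0.20220472, 0.45671538, 0.25248105]), 'orientation': array([[-7.87070228e-04,  4.04844881e-01,  9.14385041e-01],
       [-1.73005076e-03,  9.14383404e-01, -4.04845645e-01],
       [-9.99998194e-01, -1.90057449e-03, -1.92817614e-05]]), 'ft_force': array([-0.05844491, -0.43639336,  0.73323366]), 'wrist_torque': array([-0.02576309, -0.0277722 , -0.00670397]), 'grip_width': 0.9956428753901558}
```

View pics/scene0.png

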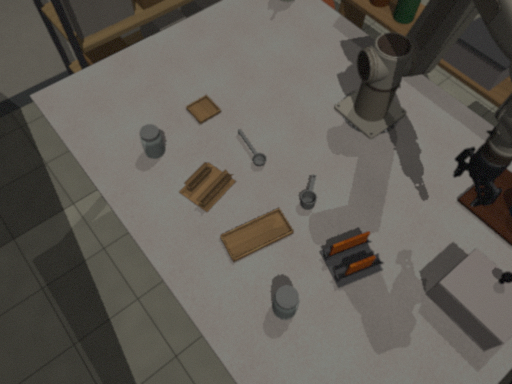

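View pics/top0.png

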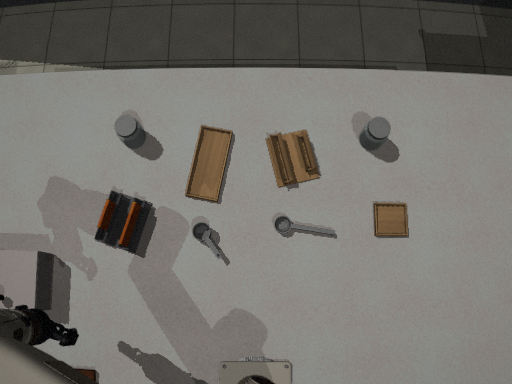

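The overhead view shows everything:
- Drying stand at (125,222) with two orange lids.
- Ladle tray at (210,163).
- Lid rack at (292,158).
- Cup at (203,232), handle toward (227,262).
- Ladle with its bowl at (285,225), handle toward (335,233).
- Cup tray at (391,219).
- Jars at (128,128) and (375,132).

Next I'll fit poses from the depth.

Run:
```python
from h import *
T=np.load("top0.npz"); S=np.load("scene0.npz")
X=T["X"]
m=((X[...,2]>0.0035)&(X[...,2]<0.2)&(X[...,0]>0.15)&(X[...,0]<0.8)).astype(np.uint8)
tab=X[(abs(X[...,2])<.02)&(X[...,0]>.2)&(X[...,0]<.7)&(abs(X[...,1])<.4)]; print("table z med top",np.median(tab[:,2]))
Y=S["X"]; tab=Y[(abs(Y[...,2])<.02)&(Y[...,0]>.2)&(Y[...,0]<.7)&(abs(Y[...,1])<.4)]; print("scene",np.median(tab[:,2]))
n,l,st,_=cv2.connectedComponentsWithStats(m)
def rect(P):
    (c,s,a)=cv2.minAreaRect((P[:,:2]*1000).astype(np.float32)); return np.round(c,1),np.round(s,1),round(a,1)
for i in range(1,n):
    if st[i,4]<60: continue
    P=X[l==i]; print(i,st[i],rect(P),"zpct",np.round(np.percentile(P[:,2],[5,50,95])*1000,1))
# orange
for nm,Z,p in(("top",X,T["p"]),("scene",Y,S["p"])):
    hsv=cv2.cvtColor(p,cv2.COLOR_RGB2HSV)
    o=((hsv[...,0]<14)&(hsv[...,1]>190)&(hsv[...,2]>80)&(Z[...,2]>.03)&(Z[...,0]>.2)&(Z[...,2]<.2)).astype(np.uint8)
    n2,l2,s2,_=cv2.connectedComponentsWithStats(o)
    for i in range(1,n2):
        if s2[i,4]>15:
            P=Z[l2==i]; print(nm,s2[i],rect(P),np.round(np.percentile(P[:,2],[5,95])*1000,1)); Q=P[P[:,2]>.075]; print("   top edge",rect(Q) if len(Q)>4 else None,len(Q))
# ortho picture 1 px/mm: rows x from .72 down to .2 , cols y from .42 to -.38
img=np.zeros((520,800,3),np.uint8)
gx,gy=np.meshgrid(np.arange(.72,.2,-.001)[:520],np.arange(.42,-.38,-.001)[:800],indexing="ij")
c=cams.calibration("top"); f=192/np.tan(np.radians(c["vfov"])/2)
K=np.array([[f,0,c["cx"]],[0,f,c["cy"]],[0,0,1.]])
G=np.stack([gx,gy,np.full_like(gx,.015)],-1).reshape(-1,1,3)
uv,_=cv2.projectPoints(G,cv2.Rodrigues(c["R"])[0],c["t"],K,np.array([c["k1"],0,0,0.]))
uv=uv.reshape(520,800,2).astype(np.float32)
save("ortho.png",cv2.remap(T["p"],uv[...,0],uv[...,1],cv2.INTER_CUBIC))
```

```text
table z med top 0.00010041761799150062
scene -0.0008948912354983397
3 [112 115  35  35 782] (array([736.5, 370.1]), array([101.8,  88.6]), 21.8) zpct [ 11.6 103.1 113.4]
88 [359 116  33  35 774] (array([ 730.5, -356.5]), array([ 71.7, 116.2]), 24.3) zpct [ 17.8 101.2 112.5]
281 [ 185  125   48   78 1905] (array([649.5, 133.6]), array([109.3, 227. ]), 82.7) zpct [ 3.8  6.8 19.6]
382 [ 265  129   55   59 1933] (array([ 669.5, -104.7]), array([166.9, 128.9]), 15.0) zpct [ 4.1  8.6 41.7]
1793 [  94  189   59   66 2172] (array([480. , 381.1]), array([148.9, 160.4]), 75.6) zpct [ 4.2 25.1 86. ]
2167 [373 202  36  36 782] (array([ 483.2, -385.7]), array([101. , 103.2]), 0.1) zpct [ 3.8  6.8 17.2]
2420 [274 215  61  22 411] (array([ 464.2, -133.9]), array([167.9,  49.8]), 83.4) zpct [ 4.9 23.2 29.2]
2597 [189 222  35  37 354] (array([428.2, 126.7]), array([121.4,  53. ]), 46.6) zpct [ 4.5 40.3 47.9]
3077 [   0  247   61   64 3023] (array([303. , 639.8]), array([161.2, 183.6]), 88.6) zpct [ 16.8 107.6 112.6]
top [ 98 199  12  27  58] (array([489.4, 409.3]), array([ 9. , 74.8]), 72.7) [82.5 90.7]
   top edge (array([489.4, 409.3]), array([ 9. , 74.8]), 72.7) 58
top [120 203  16  41 112] (array([461.7, 343.2]), array([  8.2, 113.9]), 73.2) [82.1 90.4]
   top edge (array([461.7, 343.2]), array([  8.2, 113.9]), 73.2) 112
scene [332 232  37  21 223] (array([464.6, 343. ]), array([  8.1, 113.7]), 73.5) [34.3 87. ]
   top edge (array([465.1, 342.8]), array([  8. , 112.5]), 73.4) 85
scene [350 256  25  16 139] (array([489.7, 409.7]), array([ 8.2, 76.7]), 73.3) [37.6 88.2]
   top edge (array([489.7, 409.7]), array([ 8.2, 76.7]), 73.3) 70
```

View pics/ortho.png

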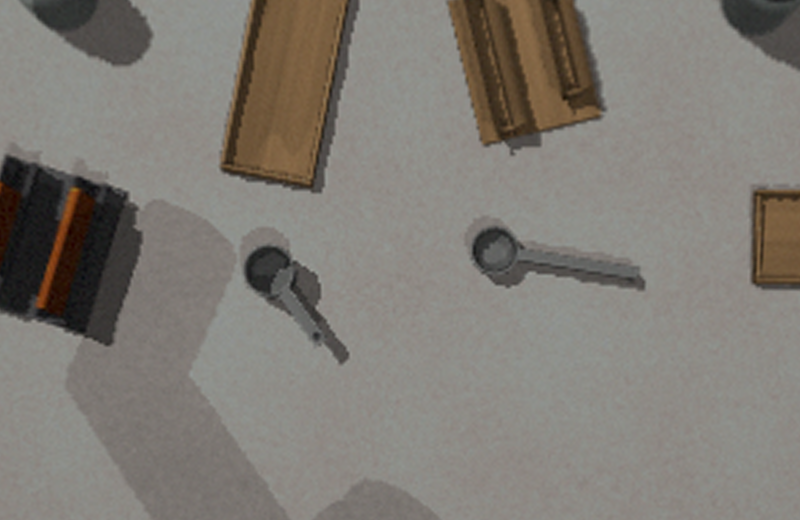

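```bash
cat > fit.py <<'E'
from h import *
from scipy.optimize import differential_evolution as DE
def box(x,y,a,b): return (abs(x)<a/2)&(abs(y)<b/2)
def tray(a,b,w):
    def h(x,y): return np.where(box(x,y,a,b),np.where(box(x,y,a-10,b-10),5.,w),0.)
    return h
def cup(x,y):
    ra=np.hypot(x,y); z=np.where(ra<26,45.,0.); z=np.where(ra<24,np.nan,z)
    return np.where((x>25)&(x<88)&(abs(y)<7),45.,z)
def ladle(x,y):
    ra=np.hypot(x-60,y); z=np.where(ra<25,26.,0.); z=np.where(ra<23,np.nan,z)
    return np.where((x>-85)&(x<37)&(abs(y)<6),26.,z)
def rack(ends):
    def h(x,y):
        z=np.where(box(x,y,150,124),6.,0.)
        for s,L in zip((36,-36),ends):
            a=abs(y-s); f=np.clip(30+(a-6.5)*1.5,30,42)
            w=(abs(x)<L/2)&(a>=6.5)&(a<16)
            z=np.where(w,f,z); z=np.where((abs(x)>=L/2)&(abs(x)<L/2+6)&(a<16),np.nan,z)
        return z
    return h
def fit(X,h,g,win=10,yw=12,R=.14):
    P=X[np.isfinite(X[...,0])]; P=P[(np.hypot(P[:,0]-g[0],P[:,1]-g[1])<R)&(P[:,2]<.2)]*1000
    def cost(v):
        c,s=np.cos(np.radians(v[2])),np.sin(np.radians(v[2])); dx,dy=P[:,0]-v[0],P[:,1]-v[1]
        e=np.abs(P[:,2]-h(c*dx+s*dy,c*dy-s*dx)); return np.nanmean(np.minimum(np.nan_to_num(e,nan=4.),15))
    g=[g[0]*1000,g[1]*1000,g[2]]
    o=DE(cost,[(g[0]-win,g[0]+win),(g[1]-win,g[1]+win),(g[2]-yw,g[2]+yw)],seed=1,tol=1e-6,maxiter=80,popsize=12)
    return np.round(o.x,1),round(o.fun,2)
E
python3 - <<'E'
from fit import *
for nm in("top","scene"):
    X=np.load(nm+"0.npz")["X"]
    for n,h,g,R in(("rack",rack((138,98)),(.6695,-.1047,15),.13),("stand",rack((138,138)),(.478,.376,-17),.12),
      ("cuptray",tray(94,94,16),(.4832,-.3857,0),.09),("ladletray",tray(212,94,18),(.6495,.1336,-7.3),.14),
      ("cup",cup,(.452,.150,235),.11),("ladle",ladle,(.462,-.134,83),.12)):
        print(nm,n,fit(X,h,g,15,12,R))
    # rack cross-section in local frame (yaw 15)
    if nm=="top":
        P=X[np.isfinite(X[...,0])]*1000; a=np.radians(15); dx,dy=P[:,0]-669.5,P[:,1]+104.7
        lx,ly=np.cos(a)*dx+np.sin(a)*dy,np.cos(a)*dy-np.sin(a)*dx
        for b in range(-70,72,4):
            z=P[(abs(lx)<40)&(abs(ly-b)<2),2]; print(b,np.round(np.percentile(z,[20,50,80]),0),end="; ")
        print()
    p=np.load(nm+"0.npz")["p"]
    if nm=="top": save("rackcrop.png",cv2.resize(p[110:205,175:335],None,fx=5,fy=5,interpolation=cv2.INTER_CUBIC))
E
```

```text
top rack (array([ 666.6, -106. ,   13.8]), np.float64(2.76))
top stand (array([478.4, 384.9, -16.3]), np.float64(4.78))
top cuptray (array([ 484. , -383.1,   -0.6]), np.float64(2.45))
top ladletray (array([648.4, 135. , -11. ]), np.float64(2.4))
top cup (array([447. , 155.4, 223. ]), np.float64(2.74))
top ladle (array([ 459.5, -133.3,   80.5]), np.float64(2.4))
-70 [-2.  0.  2.]; -66 [-3. -0.  2.]; -62 [3. 4. 6.]; -58 [8. 8. 9.]; -54 [39. 41. 43.]; -50 [37. 40. 42.]; -46 [31. 34. 38.]; -42 [ 4. 15. 27.]; -38 [3. 6. 8.]; -34 [5. 7. 9.]; -30 [28. 30. 31.]; -26 [ 7. 33. 37.]; -22 [ 5. 10. 41.]; -18 [ 4.  6. 10.]; -14 [5. 6. 8.]; -10 [3. 6. 7.]; -6 [4. 6. 8.]; -2 [4. 6. 8.]; 2 [3. 5. 7.]; 6 [3. 5. 8.]; 10 [3. 6. 8.]; 14 [5. 6. 7.]; 18 [41. 42. 43.]; 22 [38. 41. 44.]; 26 [32. 36. 39.]; 30 [ 5. 17. 30.]; 34 [4. 6. 9.]; 38 [4. 6. 8.]; 42 [27. 29. 32.]; 46 [33. 33. 36.]; 50 [ 6. 36. 41.]; 54 [ 4.  6. 39.]; 58 [4. 6. 8.]; 62 [-1.  3.  6.]; 66 [-3. -0.  2.]; 70 [-3.  0.  3.]; 
scene rack (array([ 663.9, -106.1,   14.1]), np.float64(3.95))
scene stand (array([474.7, 370.5, -14.4]), np.float64(4.64))
scene cuptray (array([ 481.2, -385.4,   -2.2]), np.float64(3.57))
scene ladletray (array([644.8, 133.6, -10.6]), np.float64(2.63))
scene cup (array([439.3, 151.1, 223.1]), np.float64(3.16))
scene ladle (array([ 457.9, -133. ,   81.2]), np.float64(2.94))
```

View pics/rackcrop.png

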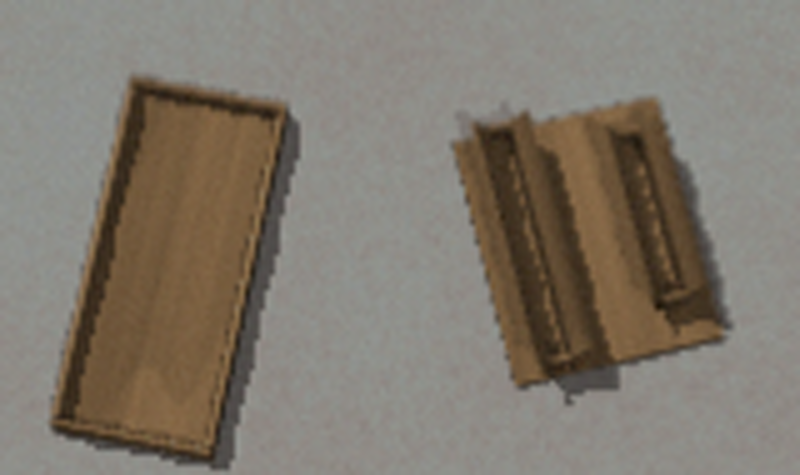

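```bash
cat >> h.py <<'E'
def st(): 
    s=monitor.read_state(); return s["time_s"],np.round(s["tcp_pos"],4),np.round(s["ft_force"],1),round(s["grip_width"],3),np.round(s["q"],0)
def shot(name,file,x,y,z,half=70,k=4):
    """crop around a world point, enlarged"""
    p,d,c=cam(name); f=192/np.tan(np.radians(c["vfov"])/2)
    K=np.array([[f,0,c["cx"]],[0,f,c["cy"]],[0,0,1.]])
    u,v=cv2.projectPoints(np.array([[[x,y,z]]],float),cv2.Rodrigues(c["R"])[0],c["t"],K,np.array([c["k1"],0,0,0.]))[0].ravel()
    u0,v0=int(max(0,u-half)),int(max(0,v-half)); q=p[v0:v0+2*half,u0:u0+2*half]
    save(file,cv2.resize(q,None,fx=k,fy=k,interpolation=cv2.INTER_CUBIC)); print(file,"origin",u0,v0,"target px",(u-u0)*k,(v-v0)*k)
    return p,d,cloud(d,c)
E
python3 - <<'E'
from fit import *
for nm in("top","scene"):
    X=np.load(nm+"0.npz")["X"]
    print(nm,fit(X,cup,(.447,.152,215),15,20,.11))
r.move_gripper(0.5,60)
for yaw in(73,-107):
    print(yaw,r.inverse_kinematics([.463,.343,.16],down(yaw)))
for yaw in(104,-76):
    print(yaw,r.inverse_kinematics([.657,-.071,.2],down(yaw)),r.inverse_kinematics([.674,-.141,.2],down(yaw)))
r.move_pose([.4635,.343,.16],down(73)); print(st())
shot("scene","a1.png",.4635,.343,.1,60,5)
E
```

```text
top (array([446.3, 148.2, 215.4]), np.float64(2.48))
scene (array([447.3, 149.8, 216.1]), np.float64(2.91))
73 [36.53181471 25.43791036  2.79896182 67.36105146  0.         53.53181471]
-107 [  36.53181471   25.43791036    2.79896182   67.36105146    0.
 -126.46818529]
104 [ -6.16784534  33.90331116  22.84396014  78.94064899   0.
 -20.16784534] [-11.8158063   37.4874392   29.09270461  81.60526542   0.
 -25.8158063 ]
-76 [ -6.16784534  33.90331116  22.84396014  78.94064899   0.
 159.83215466] [-11.8158063   37.4874392   29.09270461  81.60526542   0.
 154.1841937 ]
(1.7417, array([0.463 , 0.3437, 0.1604]), array([-0.7,  0.4,  0.6]), 0.499, array([37., 25.,  3., 67.,  0., 54.]))
a1.png origin 292 176 target px 301.4340817102658 302.24307920813914
```

View pics/a1.png

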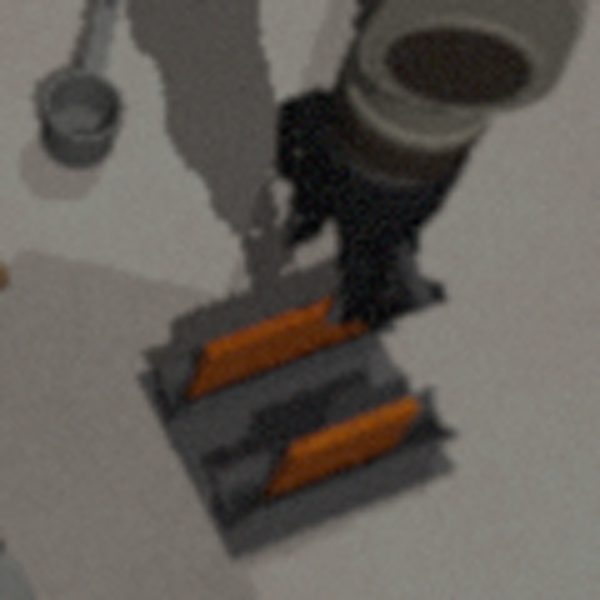

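The long lid's top edge runs from (200,350) to (350,325) in the crop, with the open jaws above its middle. I'll go down and grip.

Run:
```python
from h import *
print(r.move_linear([.4635,.343,.074],max_speed=.1,max_force=15),st())
r.move_gripper(0.0,70); print(st())
r.move_linear([.4635,.343,.21],max_speed=.15); print(st())
p,d,X=shot("scene","a2.png",.4635,.343,.17,60,5)
for nm,Z,p in(("scene",X,p),("top",)+(lambda a:(cloud(a[1],a[2]),a[0]))(cam("top"))):
    hsv=cv2.cvtColor(p,cv2.COLOR_RGB2HSV)
    P=Z[(hsv[...,0]<14)&(hsv[...,1]>190)&(hsv[...,2]>80)&(Z[...,2]>.13)&(Z[...,2]<.26)&(Z[...,0]>.3)&(Z[...,1]<.39)]
    if len(P)<5: continue
    t=np.array([np.cos(np.radians(-17)),np.sin(np.radians(-17))]); s=(P[:,:2]-[.4635,.343])@t
    print(nm,len(P),np.round(np.percentile(s,[0,1,99,100])*1000,1),np.round(np.percentile(P[:,2],[1,99])*1000))
```

```text
False (2.8, array([0.464 , 0.3434, 0.0747]), array([ 0.5, -1.1, -0.2]), 0.5, array([37., 30., -4., 56., -0., 54.]))
(3.2, array([0.4639, 0.3432, 0.0747]), array([ 0.1, -0.8,  2.6]), 0.093, array([36., 30., -4., 56., -0., 54.]))
(4.2583, array([0.4629, 0.3426, 0.2088]), array([ 0.3, -0.7, -1.3]), 0.096, array([37., 24.,  8., 74.,  0., 54.]))
a2.png origin 297 165 target px 302.93080305450815 304.7147654718573
scene 189 [-7.2 -5.3 56.7 58.1] [144. 222.]
top 38 [23.  23.9 55.  55.6] [217. 224.]
```

View pics/a2.png

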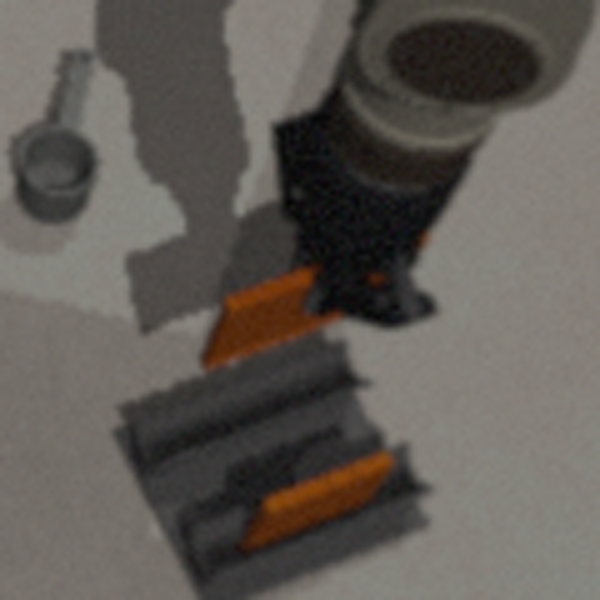

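```bash
cat >> h.py <<'E'
def loc(c,yaw,dx,dy,z):
    a=np.radians(yaw); return np.array([c[0]+np.cos(a)*dx-np.sin(a)*dy,c[1]+np.sin(a)*dx+np.cos(a)*dy,z])
RACK,RY=(.6655,-.106),14.0
E
python3 - <<'E'
from h import *
o=down(RY+90)
r.move_pose(loc(RACK,RY,2,36,.2) if 0 else loc(RACK,RY,.002,.036,.2),o)
r.move_linear(loc(RACK,RY,.002,.036,.128)); r.sleep(.2); print(st())
shot("scene","a3.png",*loc(RACK,RY,0,.036,.06),60,5)
shot("top","a3t.png",*loc(RACK,RY,0,.036,.06),60,5)
a,b=cv2.imread("pics/a3.png"),cv2.imread("pics/a3t.png"); cv2.imwrite("pics/a3b.png",cv2.resize(np.hstack([a,b]),(800,400)))
E
```

```text
(6.8667, array([ 0.6597, -0.0706,  0.1297]), array([ 0.3,  0.3, -0.6]), 0.096, array([ -6.,  36.,  16.,  70.,   0., -20.]))
a3.png origin 153 122 target px 304.6560696506208 304.0329308961151
a3t.png origin 221 94 target px 302.2075490508726 303.3432849506345
```

View pics/a3b.png

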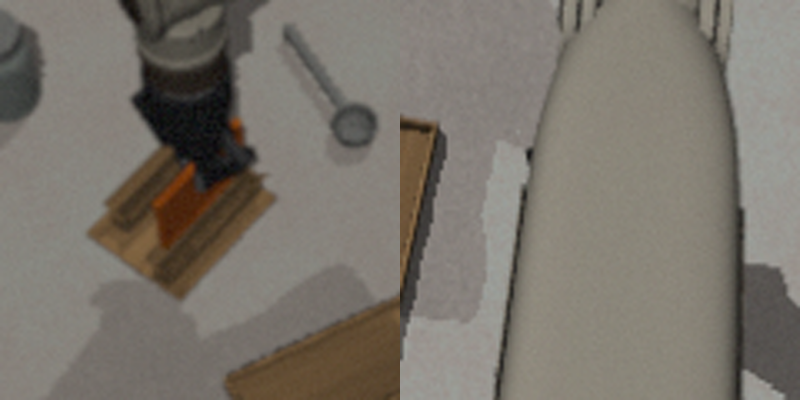

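The lid is above the long slot and parallel to it; its near end is at about (165,245) in the left half. I'll lower it with a force limit.

Run:
```python
from h import *
for z in(.1,.085,.0755):
    h=r.move_linear(loc(RACK,RY,.002,.036,z),max_speed=.06,max_force=15); print(z,h,st()[:3],np.round(monitor.read_state()["wrist_torque"],2))
    if h: break
```

```text
0.1 False (7.5833, array([ 0.6585, -0.0706,  0.0995]), array([ 0.5,  0. , -1.3])) [-0.03  0.   -0.05]
0.085 False (7.9833, array([ 0.6582, -0.0705,  0.0842]), array([ 0.9, -0.5, -0.3])) [ 0.02 -0.03 -0.06]
0.0755 False (8.2917, array([ 0.6585, -0.0706,  0.0751]), array([-0.1,  0.3, -0.7])) [-0.04 -0.01  0.02]
```

Run:
```python
from h import *
r.move_gripper(.4); print(st()[1:4])
r.move_linear(loc(RACK,RY,.002,.036,.2))
o=down(73)
r.move_pose([.4895,.4095,.2],o); r.sleep(.1)
p,d,X=shot("scene","b1.png",*loc(RACK,RY,0,.036,.06),60,5)
r.move_linear([.4895,.4095,.16])
shot("scene","b2.png",.4895,.4095,.08,60,5)
a,b=cv2.imread("pics/b1.png"),cv2.imread("pics/b2.png"); cv2.imwrite("pics/b.png",cv2.resize(np.hstack([a,b]),(800,400)))
print(st())
```

```text
(array([ 0.6588, -0.0706,  0.0756]), array([-0.6,  0.5, -0.2]), 0.395)
b1.png origin 153 122 target px 304.6560696506208 304.0329308961151
b2.png origin 301 201 target px 301.09899021376407 302.5444125740981
(12.1083, array([0.49  , 0.4095, 0.1607]), array([-0.1, -0.9,  0.2]), 0.4, array([40., 32., 14., 72., -0., 57.]))
```

View pics/b.png

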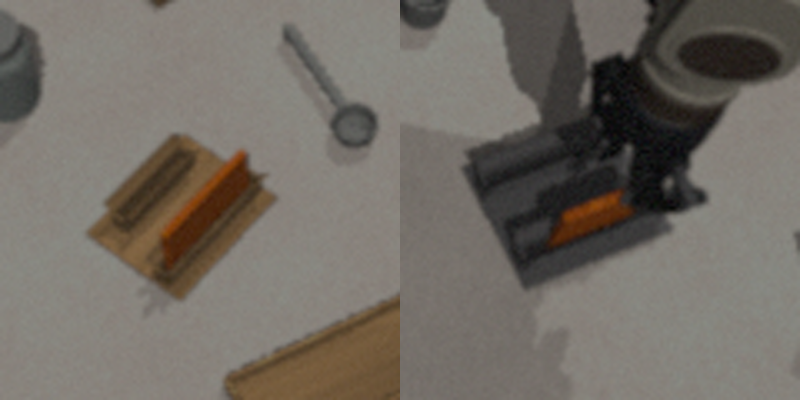

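The long lid stands in the long slot, from (165,260) to (240,160) in the left half. The short lid is under the jaws at (590,218). I'll pick it and place it now.

Run:
```python
from h import *
print(r.move_linear([.4895,.4095,.074],max_speed=.1,max_force=15),st()[:4])
r.move_gripper(0.0,70); print(st()[:4])
r.move_linear([.4895,.4095,.21]); print(st()[:4])
P=lambda z:loc(RACK,RY,.001,-.036,z)
r.move_pose(P(.2),down(RY+90)); r.move_linear(P(.128)); r.sleep(.2)
shot("scene","c1.png",*P(.06),60,5)
for z in(.1,.085,.0755):
    h=r.move_linear(P(z),max_speed=.06,max_force=15); print(z,h,st()[:4],np.round(monitor.read_state()["wrist_torque"],2))
    if h: break
```

```text
False (13.1167, array([0.49  , 0.41  , 0.0749]), array([-0.3,  0.3,  0.6]), 0.398)
(13.4583, array([0.4901, 0.4099, 0.075 ]), array([0.5, 0.2, 4. ]), 0.097)
(14.5167, array([0.4889, 0.4091, 0.2086]), array([-0.6, -0.4,  0.6]), 0.097)
c1.png origin 136 111 target px 303.30550276870696 302.1071953588023
0.1 False (18.1, array([ 0.675 , -0.1407,  0.0995]), array([ 0.3,  0.1, -0.3]), 0.101) [0.02 0.   0.02]
0.085 False (18.5, array([ 0.6746, -0.1406,  0.0842]), array([-0.3, -0.1, -1. ]), 0.097) [-0.02  0.    0.01]
0.0755 False (18.8083, array([ 0.6751, -0.1407,  0.0752]), array([-0. ,  1.2, -0.6]), 0.098) [-0.    0.08 -0.01]
```

Run:
```python
from h import *
r.move_gripper(.4); r.move_linear(loc(RACK,RY,.001,-.036,.2))
r.move_pose([.447,.149,.2],down(125.7)); r.move_gripper(.95); r.sleep(.1)
shot("scene","d1.png",*loc(RACK,RY,0,0,.05),60,5)
r.move_linear([.447,.149,.11])
shot("scene","d2.png",.447,.149,.05,60,5)
a,b=cv2.imread("pics/d1.png"),cv2.imread("pics/d2.png"); cv2.imwrite("pics/d.png",cv2.resize(np.hstack([a,b]),(800,400)))
print(st())
```

```text
d1.png origin 145 118 target px 302.9735652495373 302.99597802922267
d2.png origin 248 135 target px 303.4943951837971 304.1137206679889
(23.0167, array([0.4479, 0.1493, 0.111 ]), array([-0.4, -0.2,  0.9]), 0.953, array([ 18.,  17., -18.,  55.,   0., -17.]))
```

View pics/d.png

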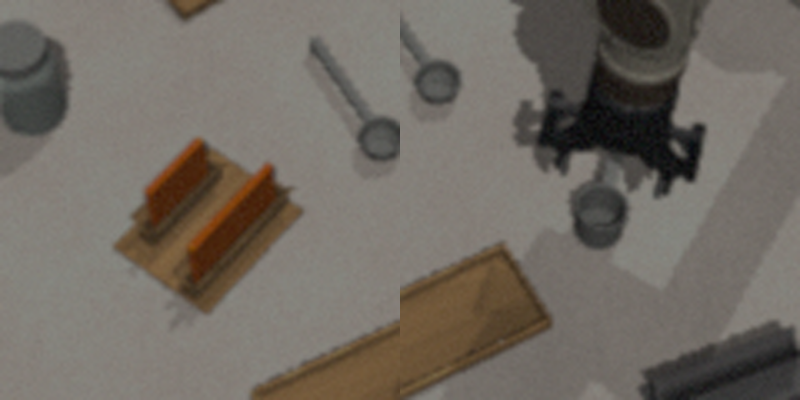

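Both lids stand in the right slots: short at (178,185), long at (232,222). The cup at (600,213) lies between the open jaws. I'll grip the cup.

Run:
```python
from h import *
print(r.move_linear([.447,.149,.042],max_speed=.08,max_force=10),st()[:4])
r.move_gripper(0.0,45); print(st()[:4])
r.move_linear([.447,.149,.18]); print(st()[:4])
r.move_pose([.4826,-.3843,.18],down(90)); r.move_linear([.4826,-.3843,.09]); r.sleep(.2); print(st())
shot("scene","e1.png",.4826,-.3843,.03,60,5)
```

```text
False (24.0167, array([0.4474, 0.1492, 0.0424]), array([-0.3,  1. ,  0.3]), 0.951)
(24.4167, array([0.4474, 0.1492, 0.043 ]), array([-0.7, -0.6,  5.7]), 0.597)
(25.4833, array([0.4463, 0.1488, 0.1791]), array([-0.4,  0.5, -1.2]), 0.59)
(28.3667, array([ 0.4834, -0.3849,  0.0915]), array([ 0.4, -0.2,  0. ]), 0.591, array([-39.,  33.,   5.,  61.,   0., -39.]))
e1.png origin 142 44 target px 301.73402538118296 301.4198467886104
```

View pics/e1.png

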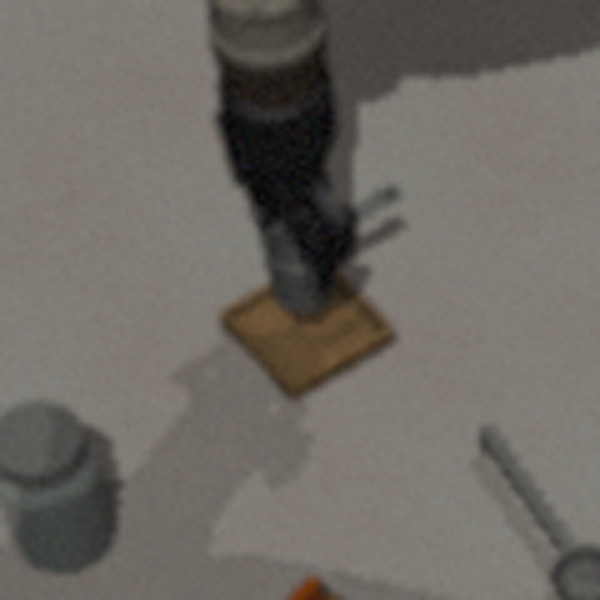

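The cup is held level with its base at (305,310), just above the tray centre. I'll set it down.

Run:
```python
from h import *
print(r.move_linear([.4826,-.3843,.047],max_speed=.05,max_force=8),st()[:4])
r.move_gripper(.75); print(st()[:4]); r.move_linear([.4826,-.3843,.18]); 
# ladle: origin (.4587,-.133), yaw 81; grasp at local x=+15 mm
L,LY=(.4587,-.1332),81.
g=loc(L,LY,.015,0,.2); r.move_gripper(.5)
for j in(LY+90,LY-90): print(j,r.inverse_kinematics(g,down(j)))
r.move_pose(g,down(LY-90)); r.sleep(.1)
p,d,X=shot("scene","f1.png",.4826,-.3843,.03,60,5)
r.move_linear(loc(L,LY,.015,0,.09)); print(st())
shot("scene","f2.png",*loc(L,LY,.015,0,.03),60,5)
a,b=cv2.imread("pics/f1.png"),cv2.imread("pics/f2.png"); cv2.imwrite("pics/f.png",cv2.resize(np.hstack([a,b]),(800,400)))
```

```text
True (29.2, array([ 0.4819, -0.3838,  0.0481]), array([-1.3,  0.5,  4.7]), 0.595)
(29.4833, array([ 0.481 , -0.3831,  0.0468]), array([-0.2,  0.9, -0.3]), 0.752)
171.0 [-14.40093844  12.87443455  -9.04654562  68.07901982   0.
 -95.40093844]
-9.0 [-14.40093844  12.87443455  -9.04654562  68.07901982   0.
  84.59906156]
f1.png origin 142 44 target px 301.73402538118296 301.4198467886104
(33.75, array([ 0.4617, -0.1186,  0.0906]), array([ 0.5, -0.4, -0.2]), 0.503, array([-14.,  19., -19.,  52.,  -0.,  85.]))
f2.png origin 192 87 target px 301.95345299693344 304.1318541108737
```

View pics/f.png

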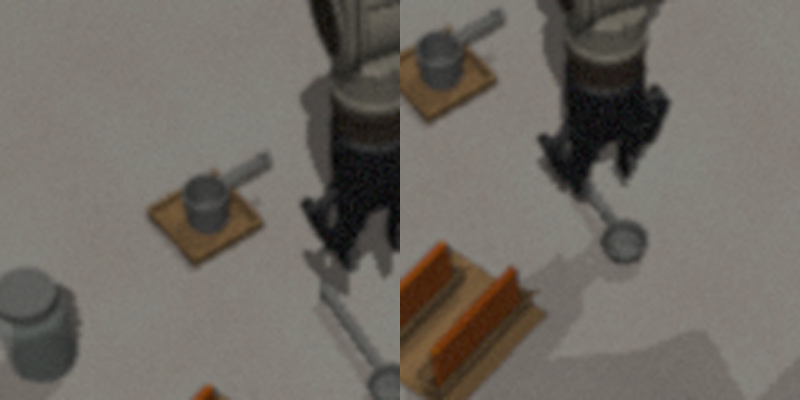

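The cup stands upright in its tray at (207,215), and the ladle handle passes between the jaws at (590,190). I'll pick up the ladle.

Run:
```python
from h import *
L,LY=(.4587,-.1332),81.
print(r.move_linear(loc(L,LY,.015,0,.030),max_speed=.08,max_force=10),st()[:4])
r.move_gripper(0.0,70); print(st()[:4])
r.move_linear(loc(L,LY,.015,0,.2)); print(st()[:4])
T,TY=(.6465,.134),169.2
P=lambda z:loc(T,TY,.015,0,z)
r.move_pose(P(.2),down(TY-90)); r.move_linear(P(.09)); r.sleep(.2); print(st())
shot("scene","g1.png",T[0],T[1],.04,60,5)
```

```text
False (34.7, array([ 0.4615, -0.1185,  0.0304]), array([0.3, 0.3, 0.2]), 0.498)
(35.0833, array([ 0.4615, -0.1185,  0.0307]), array([-0.9,  0.4,  4.8]), 0.12)
(36.3667, array([ 0.4603, -0.1182,  0.199 ]), array([ 0.4,  0.4, -2.1]), 0.115)
(38.625, array([0.6326, 0.137 , 0.0914]), array([0.5, 0.1, 0. ]), 0.122, array([12., 36., 10., 64., -0., 23.]))
g1.png origin 196 169 target px 303.53194605683996 301.9857128646538
```

View pics/g1.png

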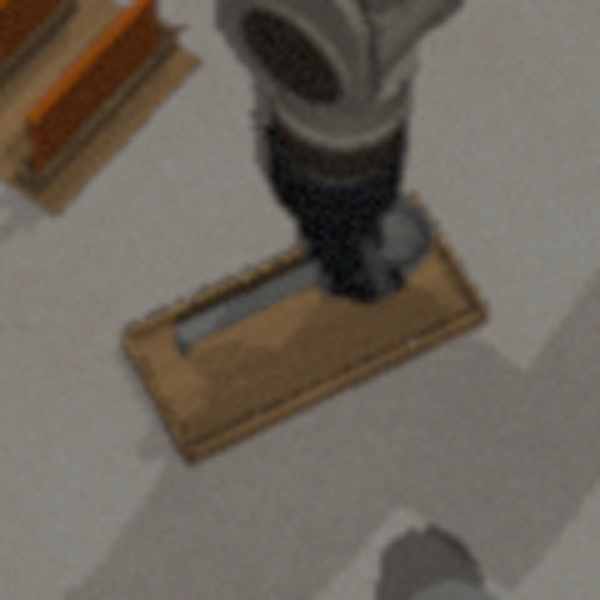

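The ladle is level and parallel to the tray; its handle end is at (183,335) and its bowl at (405,240). I'll set it down.

Run:
```python
from h import *
T,TY=(.6465,.134),169.2
P=lambda z:loc(T,TY,.015,0,z)
print(r.move_linear(P(.035),max_speed=.05,max_force=8),st()[:4])
r.move_gripper(.35); print(st()[:4]); r.move_linear(P(.2)); r.move_j([66.119,13.785,.286,76.501,0,90]); r.sleep(.3); print(st())
from fit import *
for n in("scene","top"):
    p,d,c=cam(n); X=cloud(d,c); save(n+"9.png",p)
    print(n,"ladle",fit(X,ladle,(T[0],T[1],TY),15,12,.09),"cup",fit(X,cup,(.4826,-.3843,180),15,12,.07))
    if n=="scene": save("s9.png",cv2.resize(p[70:330,110:400],None,fx=2.3,fy=2.3,interpolation=cv2.INTER_CUBIC))
    else: save("t9.png",cv2.resize(p[100:280,80:420],None,fx=2.35,fy=2.35,interpolation=cv2.INTER_CUBIC))
```

```text
True (39.7, array([0.6312, 0.1366, 0.0357]), array([0. , 0.2, 4.4]), 0.119)
(40.025, array([0.6296, 0.1363, 0.0337]), array([-0.5,  1.3, -1. ]), 0.35)
(43.525, array([0.2029, 0.4571, 0.2532]), array([-0.1,  0. ,  0.1]), 0.346, array([66., 14.,  0., 77., -0., 90.]))
scene ladle (array([647.3, 134.6, 169.1]), np.float64(4.83)) cup (array([ 480.3, -380. ,  182.2]), np.float64(5.62))
top ladle (array([648.7, 135.1, 168.6]), np.float64(4.96)) cup (array([ 479. , -381.5,  183.4]), np.float64(5.29))
```

View pics/s9.png

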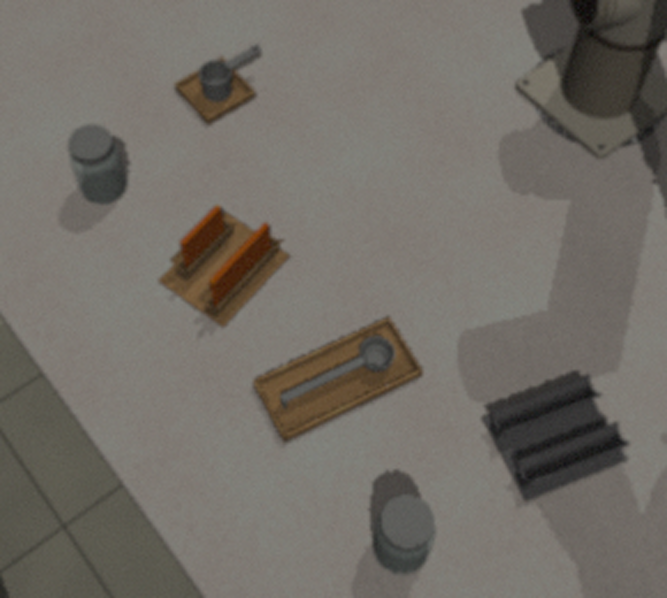

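View pics/t9.png

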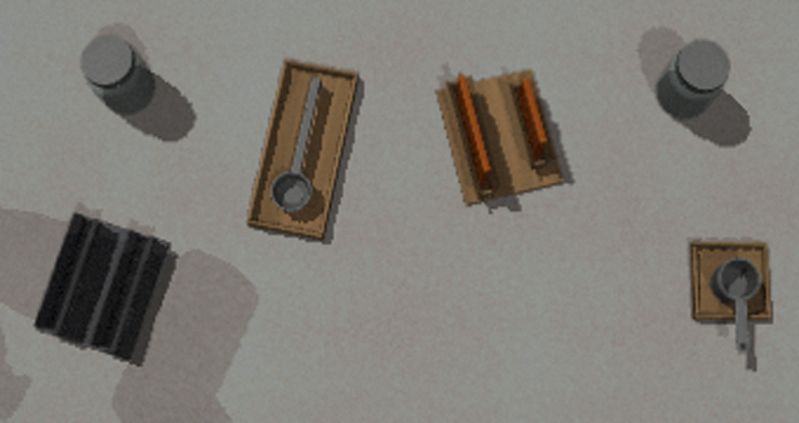

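Everything is in place: lids at (472,125) and (532,112), ladle flat in its tray at (303,145), cup upright in its tray at (738,280), and the jars where they were. I'll hand the job in.

```bash
python3 -c "
from h import *
close_job()"
```

```text
the job is handed in; nothing more can be done
```

All four things are put away, and the job was handed in after about 44 s of robot time. I worked in the order you gave: long lid, short lid, measuring cup, ladle.

- **Lids:** each went into its own slot with no contact force showing, down to slot-floor height. Both last pictures show them standing on edge, the long lid in the long slot and the short lid in the short slot.
- **Measuring cup:** it stands upright in the square tray, within about 5 mm of the centre. Its handle points over the wall toward the robot.
- **Ladle:** it lies flat along the long tray, within about 2 mm of the centre and 1° of the tray's length. Its bowl is at the end nearer the robot.
- **Jars:** I did not touch them; they look unmoved in the last pictures, though I did not measure them again.

No check failed. The two cameras disagreed by up to about 4 mm on the rack and trays, so I used the average. They disagreed more on the drying stand, which I did not need. The depth fits for the cup and ladle in their trays were looser than at the start, because the fit does not model the tray walls, but the pictures bear them out.

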